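Float the vibration-isolation platform to its set mark

ROBOT

A 7-joint arm with a two-finger parallel gripper is mounted at the origin on the work surface. World frame = base frame: x ahead of the robot, y to its left, z up, the work surface at z = 0. Lengths are in m, angles in rad, forces in N, time in s.
With the tool pointing down it reaches from about 0.4 to 0.85 m from the base axis. Payload 4.5 kg.
Tool frame: the origin (TCP) lies at the very end of the fingers, on their centre line; the grasp point (between the pads) lies 19 mm behind it (r.grip_depth is the z of the grasp point in the tool frame, in m); z points along the fingers, y is the line along which they close (so a half turn about z gives the same grasp; the last joint's range is limited). The gripper opens to 88 mm and grips with 3 to 60 N. Pads are 18 mm wide; open, the fingers measure 123 mm over their backs; the gripper's body (75 mm by 187 mm) begins 45 mm behind the grasp point.
Start: joints at [-1.308, 0.689, -0.195, 1.565, 0.157, 0.902, -0.215], TCP at [0.142, 0.609, 0.239] pointing down, gripper open.
Joint ranges: [-3.01, 3.01], [-0.46, 2.08], [-1.47, 1.51], [0.13, 2.56], [-1, 4.14], [0.04, 2.09], [-2.66, 2.66]. Speed limits (rad/s): [2.57, 2.57, 3.14, 3.14, 3.14, 3.14, 3.14].

INTERFACE

Orientations are given as a unit quaternion [x, y, z, w].
In Python, from plant import r gives the robot as it stands.
- The arm moves only by the tool drive_effector, called after "Call:" by a JSON object that holds its "name" and its "arguments", one argument or row to a line. Schema: {"type":"object","properties":{"moves":{"type":"string"},"grip_n":{"type":"number"},"only":{"type":"string"},"quiet":{"type":"boolean"},"lines":{"type":"string"}},"required":["moves"],"additionalProperties":false}. moves is a string of 1 to 10 rows, one to a line, with the numbers parted by commas; each row has 7 numbers: the opening from 0.0 (shut) to 1.0 (fully open), then dx, dy, dz in shares of 0.5 m (1.0 is 0.5 m), then a rotation vector rx, ry, rz in normalised numbers (1 is pi rad); each row is the pose to reach, as a shift and turn from the pose commanded when the call began, along the tool's axes at that moment; what a row does not reach only later rows make up. A row lasts 1/10 s, in which the tool goes at most 0.05 m and 0.15 rad, less where a joint would pass 70% of its speed; a pose out of reach is approached as far as the arm can. The fingers move at their own pace and stop on an object; grip_n is the grip in N (left out, the last holds). Time passes only in rows, so rows that do not move let the fingers close. The tool returns the time, the measured TCP pose, the force, the opening and the grip force at its end. only (a regular expression) keeps the lines of the reply that match it, lines (a string "A,B") keeps lines A to B, and quiet returns only ok. A shift or turn number past 1, either way, is cut back to 1. Input that does not fit is refused with a message, and nothing moves.
- r.get_state(): the state, without advancing time (a new reading comes with each control period).
- r.snapshot(name): name is "scene" or "top"; returns the picture (384x512x3 uint8, red, green, blue); there is no depth.
- r.camera_params(name): a dict with "fx", "fy", "cx", "cy" (pixels), "rvec" (rotation vector, rad) and "tvec" (3), from world to camera coordinates, as OpenCV has them. Camera axes: x right, y down, z forward; pixel columns grow to the right and rows downward; lengths in m; the calibration is good to about 2 mm. A picture is of the moment at which its call begins. camera_params takes no time and is no camera call.
- r.finish_job(): hands the job in; it is judged then, once.
The state is a dict: "clock": time; "q": joint angles; "qd": joint speeds; "joint_torque": joint torques, N m; "tool_pos": TCP position; "eef_rot": TCP orientation; "contact_force": force on the tool from outside, world axes, zero at the start; "moment": the same for the moment, N m; "opening": opening from 0.0 (shut) to 1.0 (fully open); "finger_force": force on a finger pad.
Only numpy, scipy, OpenCV 4.12 (cv2) and the standard library are available. Lean on these libraries where they do the work, as an engineer would, in place of code of your own. Each camera call takes 0.05 s, during which the arm holds its last target. There are 200 camera calls.

TASK

A new imager has been put on the bench isolator and its floating platform has sunk below working height. Press the handwheel down firmly to free its lock and, keeping it pressed, turn it clockwise until the indicator needle stands over the broad set mark; then let the wheel spring back up, and leave the needle steady on the mark. Do not shift the imager or the culture flask on it, nor the bottle and tip box beside the isolator.

Things in the scene. Friction and masses are not known exactly. Their poses are not given: they have to be found in the camera images.
- wheel_axis (a point): Fixed point on the upright axis of the flat handwheel, level with its aluminium top face when fully up (92 mm over the bench). Frame of the isolator: z up, x towards the indicator. Wheel 140 mm across; black rim 8 mm wide, 4 mm proud; centre cap 21 mm wide, 8 mm high; one finger cup. Deck below: top 70 mm over the bench, x -85 to 185, y -75 to 80 mm in this frame.
- wheel_cup (a point): Centre of the finger cup's floor, 40 mm from the wheel's axis; turns and sinks with the wheel. The cup is an upright black round collar on the wheel's face: 46 mm inside diameter, 3.5 mm wall, 12 mm high, open on top; floor 89 to 92 mm over the bench at rest. Shut fingertips can stand in it and carry the wheel round a circle of 40 mm radius.
- wheel (a joint): Turn of the handwheel, rad, growing clockwise seen from above; stops at -1.4 and 9; starts at -1.2 to 1.2. 1 rad clockwise raises the platform 1.2 mm and moves the needle +0.144 rad. The turn needed (about 1.8 to 7 rad) depends on the imager's unknown weight. A tooth lock (24 teeth) holds it unless pressed; freed, it resists with 0.1 N m and stays where left.
- wheel_press (a joint): How far the handwheel is pressed down, m: 0 when sprung fully up, 0.008 at the lower stop. It rests at 0, or up to 0.003 lower where its lock pins stand on a tooth. The spring is preloaded: the wheel starts to sink at about 10 N of push, is free of the lock's teeth from 3.5 mm (12 N), and meets the stop at about 14 N. Pressed less, the lock holds it.
- needle (a joint): Angle of the indicator needle, rad: 0 over the set mark, negative while the platform floats too low, positive when too high; turns anticlockwise seen from above as the platform rises; stops at -1.2 and 1.2. Starts between about -1.05 and -0.25. Follows the wheel within half a second.
- needle_tip (a point): Tip of the white needle, 75 mm from its pivot, 74 mm over the bench. The needle lies over a black scale with thin white ticks every 0.15 rad, under a clear window (79 mm over the bench) on the deck. The pivot is 88 mm from the wheel's axis along x of wheel_axis.
- set_mark (a point): Where the needle's tip stands when right: 163 mm from the wheel's axis along x of wheel_axis, 74 mm over the bench. The set mark is the one broad white block on the scale, 10 mm wide and 14 mm long, far wider than the ticks, its middle 4 mm outside this point.
- imager: Live-cell imager standing loose on the isolator's black floating platform (250 x 250 mm, top about 85 mm over the bench, centre 50 mm along x, -205 mm along y of wheel_axis). White box 150 x 150 x 82 mm with a black post and white lamp arm up to 207 mm over its foot. Origin: centre of its underside. 0.9 to 1.5 kg.
- flask: Clear culture flask lying on the imager's top, 155 x 78 x 34 mm with its orange cap at its +x end, 0.09 kg. Origin on its underside, 69 mm from its rear edge.
- media_bottle: Capped glass media bottle, 76 mm wide, 165 mm high, loose on the bench beside the deck. Origin: centre of its underside.
- tip_box: Pipette tip box, 120 x 85 x 65 mm, loose on the bench beside the deck. Origin: centre of its underside.

How it is judged:
By the outcome, as a careful person would: the job done as asked, in the order asked, and still so for the second after the job is handed in, with the robot touching nothing.
It also fails if it takes over 51 s, if anything falls off the work surface, if the arm or the gripper's body presses on something with over 40 N, if the wrist force passes 120 N, or if a joint passes its speed limit or range.

## Working session

There is one attempt and no reset: what is moved stays moved. The work goes in short steps, Python scripts to look and compute and a tool call to move; the robot and the scene stay as the last step left them, time stands still between calls to the robot, and variables do not carry over. Pictures are saved under pics/ and viewed, at most 10 in all, crops included, and the job is handed in when it is done.

```bash
ls; mkdir -p pics
```

Run:
```python
from plant import r
import cv2,numpy as np
s=r.get_state();print(s['clock'],s['tool_pos'],s['eef_rot'],s['opening'])
for n in("scene","top"):
    im=r.snapshot(n);cv2.imwrite(f"pics/{n}0.png",im[:,:,::-1]);p=r.camera_params(n);print(n,p)
a=cv2.imread("pics/scene0.png");b=cv2.imread("pics/top0.png")
```

```text
pics
plant.py
0.0 [0.14163335 0.60809071 0.23793588] [ 1.14116425e-01  9.93466964e-01 -9.11952082e-04 -4.42998212e-05] 0.9972981532567861
scene {'fx': 368.9779331578339, 'fy': 368.9779331578339, 'cx': 253.30846167778498, 'cy': 192.96961002756092, 'rvec': array([ 1.83093808,  1.31749894, -0.68376813]), 'tvec': array([-0.30386814, -0.18211406,  1.28874257])}
top {'fx': 401.49243318482576, 'fy': 401.49243318482576, 'cx': 257.2417783733799, 'cy': 188.95378985790103, 'rvec': array([ 2.14724338, -2.10014364,  0.2041131 ]), 'tvec': array([0.07565983, 0.60019316, 0.85349096])}
```

View pics/top0.png

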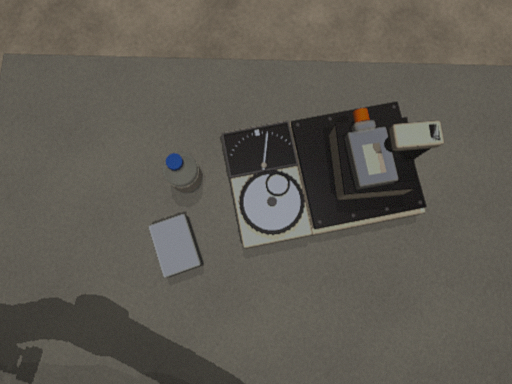

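View pics/scene0.png

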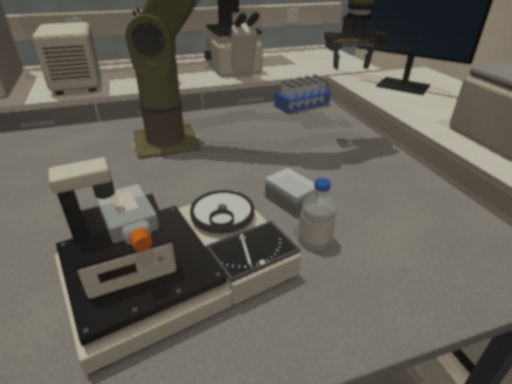

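The top view shows the wheel centre near (272,202), the cup at (278,184), the needle pivot at (264,166), the needle tip at (267,133) and the set mark at (257,132). Next I'll measure these more exactly.

Create h.py:
```python
import cv2,numpy as np
from plant import r
P=r.camera_params("top");R=cv2.Rodrigues(P['rvec'])[0];C=-R.T@P['tvec']
def ray(u,v,z):
    d=R.T@np.array([(u-P['cx'])/P['fx'],(v-P['cy'])/P['fy'],1]);return C+d*(z-C[2])/d[2]
def px(X):
    c=R@np.array(X)+P['tvec'];return P['fx']*c[0]/c[2]+P['cx'],P['fy']*c[1]/c[2]+P['cy']
```

Run:
```python
from h import *
im=cv2.imread("pics/top0.png")
g=cv2.cvtColor(im,cv2.COLOR_BGR2GRAY)
print(C)
for n,u,v,z in[("axis",272,202,.092),("cup",278,184,.104),("piv",264,166,.074),("tip",267,133,.074),("mark",257,132,.074),("bottle",175,162,.165),("box",175,245,.065)]:print(n,ray(u,v,z).round(4))
# wheel face
m=((g>110)).astype('uint8')
n,l,st,ce=cv2.connectedComponentsWithStats(m[115:260,215:330])
for i in range(1,n):
    if st[i,4]>5: print(st[i],ce[i]+[215,115])
cv2.imwrite("pics/crop0.png",cv2.resize(im[115:250,215:320],None,fx=4.4,fy=4.4,interpolation=cv2.INTER_CUBIC))
```

```text
[0.42771777 0.08980089 0.95047166]
axis [0.5636 0.0564 0.092 ]
cup [0.6012 0.0446 0.104 ]
piv [0.6479 0.0749 0.074 ]
tip [0.7256 0.0695 0.074 ]
mark [0.7274 0.0924 0.074 ]
bottle [0.6292 0.256  0.165 ]
box [0.4681 0.2659 0.065 ]
[40 15  5  6 24] [256.70833333 132.375     ]
[47 17  6 38 64] [264.765625 151.828125]
[ 63  51  24  22 173] [292.43930636 173.09248555]
[  29   59   56   56 1995] [270.38947368 205.4160401 ]
[  16   60   99   73 1397] [269.1202577  222.51252684]
[ 53  60  20  19 307] [277.30944625 183.86970684]
```

View pics/crop0.png

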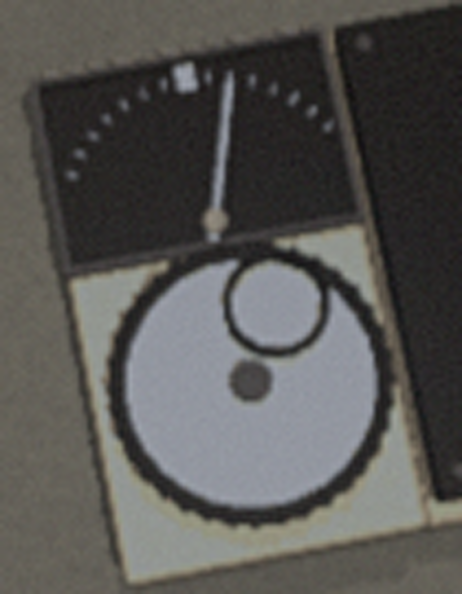

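The crop confirms the geometry: wheel centre at about (272.2,202.5), cup at (277.7,184.3), needle about 0.28 rad clockwise of the mark.

Add to h.py:
```python
from scipy.spatial.transform import Rotation as Ro
AX=ray(272.2,202.5,.094)
def totool(target,yaw=None):
    s=r.get_state();Rt=Ro.from_quat(s['eef_rot']).as_matrix();return Rt.T@(np.array(target)-s['tool_pos'])
def needle(im):
    g=im.max(2); m=(g>105).astype('uint8');m[:120]=0;m[172:]=0;m[:,:222]=0;m[:,296:]=0
    n,l,st,ce=cv2.connectedComponentsWithStats(m);out={}
    for i in range(1,n):
        v,u=np.nonzero(l==i)
        if 15<len(u)<45 or len(u)>45:
            pts=np.array([ray(a,b,.074)[:2] for a,b in zip(u,v)]);out[i]=(len(u),ce[i].round(1),pts.mean(0).round(4),pts)
    return out
```

Run:
```python
from h import *
im=cv2.imread("pics/top0.png")
for k,(n,c,m,pts) in needle(im).items():
    d=cv2.fitLine(pts.astype('float32'),cv2.DIST_L2,0,.01,.01).ravel();print(n,c,m,np.arctan2(d[1],d[0]) if d[0]>0 else np.arctan2(-d[1],-d[0]))
mk=ray(256.7,132.4,.074);d=mk-AX;th=np.arctan2(d[1],d[0]);print("AX",AX,"th",th,np.hypot(*d[:2]))
cup=ray(277.7,184.3,.104);c=cup-AX;print("cup",cup,np.hypot(*c[:2]),np.arctan2(c[1],c[0]))
print(totool([cup[0],cup[1],.2379]))
```

```text
25 [256.8 132.5] [0.7263 0.0929] 0.27139205
79 [264.7 152.6] [0.6792 0.0739] -0.08115733
71 [288.2 169.2] [0.6418 0.0205] -1.472435
AX [0.56219559 0.05606476 0.094     ] th 0.2214908682277674 0.16838806074578547
cup [0.60050143 0.04520751 0.104     ] 0.03981478313773312 -0.2761918798425323
[-0.57452559 -0.44422975  0.00087329]
```

The rows are not in the units I measure in: shifts go in shares of 0.5 m and turns go in shares of pi rad. I convert before sending: -0.4 m / 0.5 = -0.8, -0.22 m / 0.5 = -0.44, 0.22 rad / 3.1416 = 0.07.

Call:
{"name": "drive_effector", "arguments": {
  "moves": "0,-0.1,-0.08,0,0,0,0.035\n0,-0.2,-0.154,0,0,0,0.07\n0,-0.288,-0.222,0,0,0,0.105\n0,-0.36,-0.28,0,0,0,0.1401\n0,-0.44,-0.34,0,0,0,0.1751\n0,-0.52,-0.4,0,0,0,0.2069\n0,-0.58,-0.45,0,0,0,0.2387\n0,-0.65,-0.5,0,0,0,0.2706\n0,-0.72,-0.56,0,0,0,0.3024\n0,-0.8,-0.62,0,0,0,0.3342",
  "grip_n": 20
}}

```text
clock: 1.1
tool_pos: [0.4577, 0.2189, 0.2386]
eef_rot: [0.598, 0.801, -0.0, -0.0]
contact_force: [-0.5, 0.2, -0.1]
opening: 0.118
finger_force: 0.0
```

```bash
python3 -c "
from h import *
print(totool([.6005,.0452,.12]));s=r.get_state();print(s['q'],Ro.from_quat(s['eef_rot']).as_matrix()[:,1])"
```

```text
[-0.20714666  0.08768271  0.11850843]
[-0.5686132   0.53601251  0.04952608  1.92292953 -0.0403271   0.68428729
 -0.20663155] [ 9.58779618e-01  2.84149811e-01 -7.27321676e-04]
```

Converted, -0.207 m / 0.5 = -0.414, -0.18 m / 0.5 = -0.36, 0.07 rad / 3.1416 = 0.0223.

Call:
{"name": "drive_effector", "arguments": {
  "moves": "0,-0.09,0.04,0,0,0,0.0095\n0,-0.18,0.08,0,0,0,0.0223\n0,-0.27,0.12,0,0,0,0.0223\n0,-0.36,0.16,0,0,0,0.0223\n0,-0.414,0.176,0.04,0,0,0.0223\n0,-0.414,0.176,0.12,0,0,0.0223\n0,-0.414,0.176,0.2,0,0,0.0223\n0,-0.414,0.176,0.23,0,0,0.0223\n0,-0.414,0.176,0.23,0,0,0.0223\n0,-0.414,0.176,0.23,0,0,0.0223",
  "grip_n": 20
}}

```text
clock: 2.1
tool_pos: [0.6012, 0.048, 0.1239]
eef_rot: [0.624, 0.781, 0.0, 0.0]
contact_force: [0.9, -0.3, 0.1]
opening: 0.008
finger_force: 0.0
```

Run:
```python
from h import *
print(totool([.6005,.0452,.094]));s=r.get_state();print(s['contact_force'],Ro.from_quat(s['eef_rot']).as_matrix().round(3))
a=r.snapshot("top")[110:260,210:330,::-1];b=r.snapshot("scene")[170:300,150:320,::-1]
a=cv2.resize(a,(480,600),interpolation=2);b=cv2.resize(b,(320,245),interpolation=2)
o=np.zeros((600,800,3),'uint8');o[:,:480]=a;o[:245,480:]=b;cv2.imwrite("pics/c1.png",o)
```

```text
[-0.00253791 -0.00126984  0.02989927]
[ 0.85187292 -0.33386373  0.0833252 ] [[-0.22   0.975  0.   ]
 [ 0.975  0.22   0.   ]
 [ 0.     0.    -1.   ]]
```

View pics/c1.png

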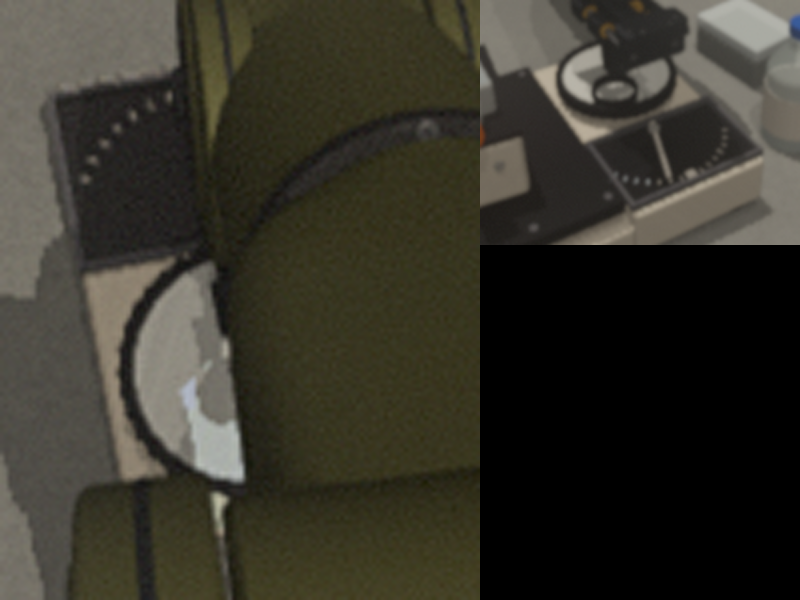

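The top view is blocked by the arm. The scene view shows the fingertips just above the cup and the needle in plain sight, so I can use that camera to read the needle.

Converted, 0.034 m / 0.5 = 0.068, 0.03 m / 0.5 = 0.06.

Call:
{"name": "drive_effector", "arguments": {
  "moves": "0,-0.005,-0.0024,0,0,0,0\n0,-0.005,-0.0024,0,0,0,0\n0,-0.005,-0.0024,0.02,0,0,0\n0,-0.005,-0.0024,0.036,0,0,0\n0,-0.005,-0.0024,0.052,0,0,0\n0,-0.005,-0.0024,0.06,0,0,0\n0,-0.005,-0.0024,0.068,0,0,0\n0,-0.005,-0.0024,0.068,0,0,0"
}}

```text
clock: 3.0
tool_pos: [0.6004, 0.0451, 0.0901]
eef_rot: [0.625, 0.781, -0.0, 0.0]
contact_force: [-3.2, 0.3, 11.0]
opening: 0.006
finger_force: 5.4
```

```bash
python3 -c "
from h import *
s=r.get_state();print(s['tool_pos'],s['contact_force'],totool([.6005,.0452,.094]))"
```

```text
[0.60040438 0.04506154 0.09009623] [-3.24395063  0.25776899 10.97567446] [ 0.00011373  0.00012352 -0.00390379]
```

Converted, 0.0065 m / 0.5 = 0.013, 0.006 m / 0.5 = 0.012.

Call:
{"name": "drive_effector", "arguments": {
  "moves": "0,0,0,0.004,0,0,0\n0,0,0,0.008,0,0,0\n0,0,0,0.012,0,0,0\n0,0,0,0.013,0,0,0\n0,0,0,0.013,0,0,0"
}}

```text
clock: 3.5
tool_pos: [0.6005, 0.0451, 0.0845]
eef_rot: [0.625, 0.781, 0.0, 0.0]
contact_force: [-3.4, -0.3, 13.2]
opening: 0.005
finger_force: 6.8
```

```bash
python3 -c "
from h import *
s=r.get_state();print(s['tool_pos'],s['contact_force'])
a0=-.276
Rt=Ro.from_quat(s['eef_rot']).as_matrix()
for k in range(0,23):
    a=a0-k*.1;a0p=a0;d=.04*np.array([np.cos(a)-np.cos(a0),np.sin(a)-np.sin(a0),0]);print(round(k*.1,1),(Rt.T@d)[:2].round(4))"
```

```text
[0.60052972 0.04508117 0.08454792] [-3.39970987 -0.29792158 13.17955289]
0.0 [0. 0.]
0.1 [-0.0034 -0.0021]
0.2 [-0.0066 -0.0045]
0.3 [-0.0095 -0.0072]
0.4 [-0.0122 -0.0102]
0.5 [-0.0145 -0.0135]
0.6 [-0.0165 -0.0169]
0.7 [-0.0182 -0.0206]
0.8 [-0.0194 -0.0244]
0.9 [-0.0203 -0.0283]
1.0 [-0.0208 -0.0322]
1.1 [-0.0209 -0.0362]
1.2 [-0.0206 -0.0402]
1.3 [-0.0199 -0.0441]
1.4 [-0.0188 -0.048 ]
1.5 [-0.0173 -0.0517]
1.6 [-0.0155 -0.0553]
1.7 [-0.0133 -0.0586]
1.8 [-0.0108 -0.0617]
1.9 [-0.008  -0.0646]
2.0 [-0.0049 -0.0671]
2.1 [-0.0016 -0.0694]
2.2 [ 0.0019 -0.0713]
```

Converted, -0.0244 m / 0.5 = -0.0488, -0.0206 m / 0.5 = -0.0412.

Call:
{"name": "drive_effector", "arguments": {
  "moves": "0,0,0,0.0024,0,0,0\n0,-0.0068,-0.0042,0.0024,0,0,0\n0,-0.0132,-0.009,0.0024,0,0,0\n0,-0.019,-0.0144,0.0024,0,0,0\n0,-0.0244,-0.0204,0.0024,0,0,0\n0,-0.029,-0.027,0.0024,0,0,0\n0,-0.033,-0.0338,0.0024,0,0,0\n0,-0.0364,-0.0412,0.0024,0,0,0\n0,-0.0388,-0.0488,0.0024,0,0,0\n0,-0.0388,-0.0488,0.0024,0,0,0"
}}

```text
clock: 4.5
tool_pos: [0.5859, 0.0233, 0.0847]
eef_rot: [0.624, 0.781, 0.005, 0.003]
contact_force: [3.1, 3.7, 13.7]
opening: 0.003
finger_force: 6.7
```

Add to h.py:
```python
P2=r.camera_params("scene");R2=cv2.Rodrigues(P2['rvec'])[0];C2=-R2.T@P2['tvec']
TH=.2215;AX0=AX[:2];E=np.array([[np.cos(TH),np.sin(TH)],[-np.sin(TH),np.cos(TH)]])
# rectify scale plane (z=.074) from the scene camera into isolator frame, 4 px/mm, x right 80..180, y up -75..75 mm
def rectify(im):
    xs,ys=np.meshgrid(np.arange(80,180,.25)/1e3,np.arange(75,-75,-.25)/1e3)
    w=np.stack([xs,ys],-1)@E+AX0;X=np.dstack([w,np.full(xs.shape,.074)]).reshape(-1,3)
    uv=cv2.projectPoints(X,P2['rvec'],P2['tvec'],np.array([[P2['fx'],0,P2['cx']],[0,P2['fy'],P2['cy']],[0,0,1]]),None)[0].reshape(xs.shape+(2,)).astype('float32')
    return cv2.remap(im,uv[...,0],uv[...,1],cv2.INTER_CUBIC)
```

Run:
```python
from h import *
s=r.get_state();print(s['clock'],s['tool_pos'],s['contact_force'])
d=E@(s['tool_pos'][:2]-AX0);print(np.hypot(*d),np.arctan2(d[1],d[0])+TH+.276)
cv2.imwrite("pics/s2full.png",r.snapshot("scene")[:,:,::-1])
a=rectify(cv2.imread("pics/scene0.png"));b=rectify(cv2.imread("pics/s2full.png"))
cv2.imwrite("pics/s2.png",np.hstack([a,b])[:600])
```

```text
4.5 [0.58590784 0.02334159 0.08472592] [ 3.12128446  3.7316096  13.6757899 ]
0.04041133895322766 -0.667729648438091
```

View pics/s2.png

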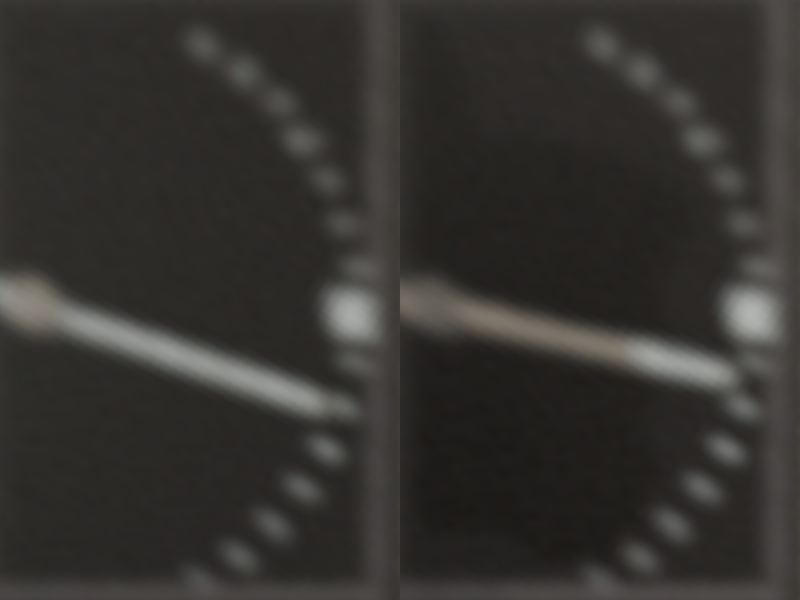

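The rectified scale view (right half, now) has the pivot at (432,305), needle tip at (735,380) and mark at (750,315). The needle has moved towards the mark and is about 0.2 rad short, so I keep turning.

Converted, -0.0342 m / 0.5 = -0.0684, -0.0309 m / 0.5 = -0.0618.

Call:
{"name": "drive_effector", "arguments": {
  "moves": "0,-0.0018,-0.0078,0,0,0,0\n0,-0.0028,-0.0156,0,0,0,0\n0,-0.003,-0.0236,0,0,0,0\n0,-0.0024,-0.0316,0,0,0,0\n0,-0.001,-0.0394,0,0,0,0\n0,0.0012,-0.0472,0,0,0,0\n0,0.0042,-0.0546,0,0,0,0\n0,0.0078,-0.0618,0,0,0,0\n0,0.0122,-0.0684,0,0,0,0\n0,0.0122,-0.0684,0,0,0,0"
}}

```text
clock: 5.55
tool_pos: [0.5522, 0.0194, 0.0847]
eef_rot: [0.625, 0.781, 0.004, 0.005]
contact_force: [4.9, -1.0, 14.1]
opening: 0.002
finger_force: 6.7
```

Add to h.py:
```python
def ang(im):
    a=rectify(im).max(2).astype(float)
    m=a[285:345,330:370];m=np.clip(m-110,0,None);my=285+(m.sum(1)*np.arange(60)).sum()/m.sum();mx=330+(m.sum(0)*np.arange(40)).sum()/m.sum()
    pts=[]
    for x in range(70,290,5):
        c=a[180:430,x];k=180+int(c.argmax());w=np.clip(a[k-12:k+13,x]-70,0,None)
        if w.sum()>0: pts.append((x,(w*np.arange(k-12,k+13)).sum()/w.sum()))
    l=cv2.fitLine(np.float32(pts),cv2.DIST_HUBER,0,.01,.01).ravel();sl=l[1]/l[0]
    at=l[3]+sl*(mx-l[2])   # line height at the mark
    return -np.arctan2(at-my,300.),-np.arctan(sl),(mx,my)
def look(n):
    im=r.snapshot("scene")[:,:,::-1];cv2.imwrite(f"pics/{n}.png",im);s=r.get_state()
    d=E@(s['tool_pos'][:2]-AX0);print(s['clock'],s['tool_pos'].round(4),s['contact_force'].round(1),'r',np.hypot(*d).round(4),'turn',-(np.arctan2(d[1],d[0])+TH+.276))
    print(ang(im))
    return im
```

Run:
```python
from h import *
for n in("scene0","s2full"):print(ang(cv2.imread(f"pics/{n}.png")))
im=look("s3full");cv2.imwrite("pics/s3.png",rectify(im))
```

```text
(np.float64(-0.3176875086977686), np.float32(-0.326125), (np.float64(351.3937630284332), np.float64(314.40548653381137)))
(np.float64(-0.2145486077729137), np.float32(-0.22940558), (np.float64(351.1591658391261), np.float64(314.34203243958956)))
5.6 [0.5523 0.0194 0.0846] [ 4.8  0.1 13.8] r 0.038 turn 1.559399531719996
(np.float64(-0.08072648319692939), np.float32(-0.10707039), (np.float64(349.9636819829181), np.float64(315.99517195934817)))
```

View pics/s3.png

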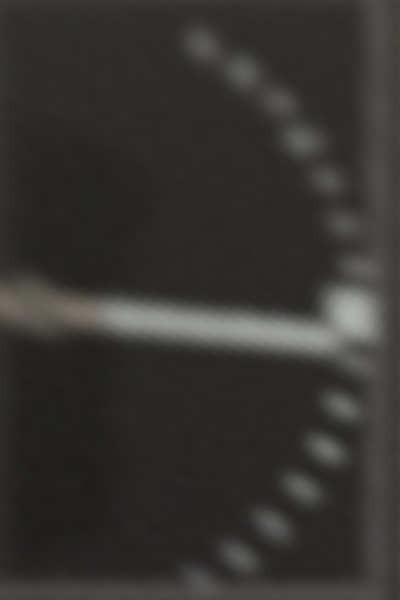

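The needle tip is at about (340,340) against the mark at (350,316), roughly 0.08 rad short. A bit more turn, then a pause to let it settle.

Converted, 0.0117 m / 0.5 = 0.0234, -0.0108 m / 0.5 = -0.0216.

Call:
{"name": "drive_effector", "arguments": {
  "moves": "0,0.005,-0.0062,0,0,0,0\n0,0.0106,-0.012,0,0,0,0\n0,0.0168,-0.017,0,0,0,0\n0,0.0234,-0.0216,0,0,0,0\n0,0.0234,-0.0216,0,0,0,0\n0,0.0234,-0.0216,0,0,0,0\n0,0.0234,-0.0216,0,0,0,0\n0,0.0234,-0.0216,0,0,0,0\n0,0.0234,-0.0216,0,0,0,0\n0,0.0234,-0.0216,0,0,0,0"
}}

```text
clock: 6.6
tool_pos: [0.5384, 0.0276, 0.0843]
eef_rot: [0.625, 0.781, 0.004, 0.005]
contact_force: [4.2, -1.8, 13.8]
opening: 0.006
finger_force: 6.8
```

```bash
python3 -c "
from h import *
look('s4');look('s4b')"
```

```text
6.65 [0.5384 0.0276 0.0843] [ 3.4 -3.  14.2] r 0.0371 turn 1.990195170517312
(np.float64(-0.03744914372818452), np.float32(-0.06356272), (np.float64(350.1430319311638), np.float64(314.65077866290744)))
6.7 [0.5384 0.0276 0.0843] [ 3.4 -1.2 13.1] r 0.0371 turn 1.991807589445265
(np.float64(-0.03792734336922558), np.float32(-0.064707115), (np.float64(350.11327235691175), np.float64(314.56806592909163)))
```

Converted, 0.0085 m / 0.5 = 0.017, 0.0072 m / 0.5 = 0.0144.

Call:
{"name": "drive_effector", "arguments": {
  "moves": "0,0.007,-0.0038,0,0,0,0\n0,0.0144,-0.0068,0,0,0,0\n0,0.017,-0.0078,0,0,0,0\n0,0.017,-0.0078,0,0,0,0\n0,0.017,-0.0078,0,0,0,0\n0,0.017,-0.0078,0,0,0,0\n0,0.017,-0.0078,0,0,0,0\n0,0.017,-0.0078,0,0,0,0\n0,0.017,-0.0078,0,0,0,0"
}}

```text
clock: 7.6
tool_pos: [0.5324, 0.0342, 0.0842]
eef_rot: [0.625, 0.78, 0.003, 0.005]
contact_force: [3.8, -3.0, 14.0]
opening: 0.006
finger_force: 7.7
```

```bash
python3 -c "
from h import *
look('s5');look('s5b')"
```

```text
7.65 [0.5324 0.0342 0.0842] [ 3.6 -3.1 13.4] r 0.0369 turn 2.232151085734725
(np.float64(-0.012373999059700613), np.float32(-0.03875405), (np.float64(350.2868027834718), np.float64(313.95685888445354)))
7.7 [0.5324 0.0342 0.0842] [ 3.8 -3.1 13.7] r 0.0369 turn 2.23311418880637
(np.float64(-0.011248426100523394), np.float32(-0.036628608), (np.float64(350.31937477182686), np.float64(313.85941831063997)))
```

Converted, 0.003 m / 0.5 = 0.006, -0.0007 m / 0.5 = -0.0014.

Call:
{"name": "drive_effector", "arguments": {
  "moves": "0,0.004,-0.0008,0,0,0,0\n0,0.006,-0.0014,0,0,0,0\n0,0.006,-0.0014,0,0,0,0\n0,0.006,-0.0014,0,0,0,0\n0,0.006,-0.0014,0,0,0,0\n0,0.006,-0.0014,0,0,0,0\n0,0.006,-0.0014,0,0,0,0"
}}

```text
clock: 8.4
tool_pos: [0.5312, 0.0364, 0.0842]
eef_rot: [0.626, 0.78, 0.003, 0.005]
contact_force: [3.0, -4.5, 14.7]
opening: 0.005
finger_force: 8.3
```

```bash
python3 -c "
from h import *
look('s6');look('s6b')"
```

```text
8.45 [0.5312 0.0365 0.0842] [ 4.4 -4.  13.7] r 0.0366 turn 2.3012626368012628
(np.float64(-0.004555861252047721), np.float32(-0.029809538), (np.float64(350.66557787198553), np.float64(313.9544235179651)))
8.5 [0.5312 0.0364 0.0842] [ 4.3 -4.5 13.3] r 0.0367 turn 2.300865629469718
(np.float64(-0.004334618488138018), np.float32(-0.0300721), (np.float64(350.7028915060274), np.float64(313.96266874062553)))
```

The needle is on the mark. Next, lift straight up so the wheel springs back, then retreat.

Converted, -0.13 m / 0.5 = -0.26, -0.022 m / 0.5 = -0.044.

Call:
{"name": "drive_effector", "arguments": {
  "moves": "0,0,0,-0.006,0,0,0\n0,0,0,-0.012,0,0,0\n0,0,0,-0.018,0,0,0\n0,0,0,-0.024,0,0,0\n0,0,0,-0.032,0,0,0\n0,0,0,-0.044,0,0,0\n0,0,0,-0.1,0,0,0\n0,0,0,-0.18,0,0,0\n0,0,0,-0.26,0,0,0\n0,0,0,-0.26,0,0,0"
}}

```text
clock: 9.5
tool_pos: [0.5289, 0.0389, 0.2164]
eef_rot: [0.624, 0.781, 0.003, 0.003]
contact_force: [-0.1, 0.9, -0.1]
opening: 0.004
finger_force: 0.0
```

```bash
python3 -c "
from h import *
look('s7')"
```

```text
9.55 [0.5274 0.0389 0.2142] [ 0.3  0.7 -0.2] r 0.0388 turn 2.4072712114201273
(np.float64(-0.0013664910095211606), np.float32(-0.024493124), (np.float64(350.69736354567476), np.float64(313.96478552087785)))
```

Converted, 0.32 m / 0.5 = 0.64, 0.28 m / 0.5 = 0.56.

Call:
{"name": "drive_effector", "arguments": {
  "moves": "0,0.08,-0.02,0,0,0,0\n0,0.16,-0.04,0,0,0,0\n0,0.24,-0.06,0,0,0,0\n0,0.32,-0.08,0,0,0,0\n0,0.4,-0.1,0,0,0,0\n0,0.48,-0.12,0,0,0,0\n0,0.56,-0.12,0,0,0,0\n0,0.64,-0.12,0,0,0,0\n0,0.64,-0.12,0,0,0,0"
}}

```text
clock: 10.45
tool_pos: [0.3935, 0.3441, 0.2104]
eef_rot: [0.62, 0.784, 0.0, -0.002]
contact_force: [-0.3, -0.5, 0.8]
opening: 0.006
finger_force: 0.0
```

Run:
```python
from h import *
b=look('s8')
im=r.snapshot("top")[:,:,::-1];cv2.imwrite("pics/top8.png",im)
a=cv2.resize(im[115:250,215:320],None,fx=4.4,fy=4.4,interpolation=cv2.INTER_CUBIC);b=rectify(b)[:594,100:400]
cv2.imwrite("pics/f8.png",np.hstack([a,b[:a.shape[0]]]))
for k,(n,c,m,pts) in needle(im).items():
    d=cv2.fitLine(pts.astype('float32'),cv2.DIST_L2,0,.01,.01).ravel();print(n,c,m,np.arctan(d[1]/d[0])-TH)
```

```text
10.5 [0.3947 0.3402 0.2104] [ 0.2 -1.2 -0.5] r 0.3298 turn -2.3794300561979265
(np.float64(-0.002270279456213059), np.float32(-0.027649937), (np.float64(350.77756573698946), np.float64(314.03130034882446)))
46 [245.2 124. ] [0.746 0.12 ] -0.97165155
47 [256.  122.8] [0.7494 0.0952] -1.3747504
36 [272.8 121. ] [0.7547 0.0567] -1.7148597
111 [260.4 148.9] [0.6878 0.0839] -0.011238217
26 [222.9 166.5] [0.6445 0.1671] -0.1363483
73 [288.1 169.1] [0.6419 0.0206] -1.6784676
```

View pics/f8.png

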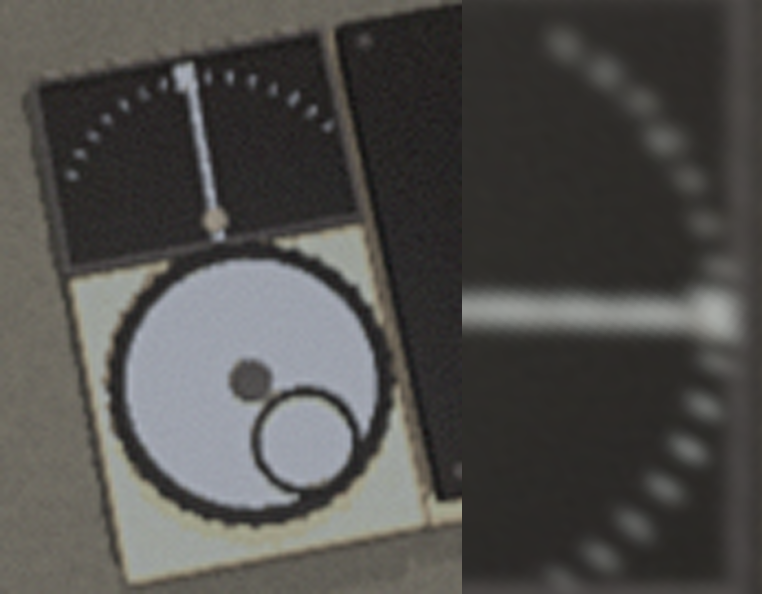

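In both views the needle now runs into the middle of the mark: tip at (188,92), mark at (185,77) and pivot at (215,220) in the top crop. The wheel is released and the arm is clear.

```bash
python3 -c "
from h import *
look('s9');print(r.finish_job())"
```

```text
10.6 [0.3964 0.3362 0.2109] [-0.3 -0.2 -0.2] r 0.3255 turn -2.3811411814604817
(np.float64(-0.0035775483215078666), np.float32(-0.028924866), (np.float64(350.73863387122043), np.float64(313.89899733667556)))
the job is handed in; nothing more can be done
None
```

I pressed the handwheel, turned it about 2.1 rad clockwise and released it; the needle stands on the set mark to within about 0.01 rad in both views, and the job was handed in at 10.6 s with the arm clear (no verdict was returned).

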